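# Screw the cap onto a full vacuum flask

## Task

The coffee flask has been filled: close it with its black screw cap. Set the cap level on the neck, turn it backwards (anticlockwise seen from above) with a light hand until you feel the thread drop into its start, then screw it down clockwise as far as it goes, without forcing it, and let go. Leave everything else on the table where it stands.

Things in the scene. Friction and masses are not known exactly. Their poses are not given: they have to be found in the camera images.
- flask: Steel vacuum flask, 124 mm across, origin under its centre; black loop handle towards its own +x (reaching 117 mm from the axis, 45 to 160 mm high). Full and heavy, on a rubber foot: it does not move. The shoulder slopes up to a 36 mm high neck; the shoulder is 200 mm high at the neck, 180 mm at 56 mm from the axis.
- neck (a point): Centre of the neck's rim, 236 mm above the table, z up. The neck is an upright double-walled steel tube, 39 mm across outside, bore 26.4 mm, open at the top. In its rim sits a springy silicone seal ring, 34 mm across, standing 5 mm proud; it gives 1 mm for every 2 N.
- thread (a point): On the neck's axis, 19 mm below the rim. Round it a coarse right-hand thread, 47 mm across, three equal starts: ribs 3 mm thick, each falling clockwise (from above) 5.5 mm over 78 degrees from its high end (top 12 mm below the rim) to an upright stop rib 10 degrees wide whose top is 9 mm below the rim; then an open slot of 32 degrees where a lug can drop. Which way the slots face is not known.
- cap_c (a point): Centre of the loose screw cap, half-way up (20 mm above its lower edge), z up: a black upright cylinder with fine grip ribs, steel disc on top, 58 mm across, 40 mm high, about 100 g, mouth down on the table. Grip it round its side, lightly: turning it with more than about 0.8 N m against a stop forces it. On the neck it has about 1.2 mm of play sideways.
- cap_mouth (a point): Centre of the cap's lower edge. Bore 50 mm, ceiling 31.4 mm up, with a stopper plug 24 mm across reaching down to 2 mm above the edge (tip tapered to 19 mm), which enters the neck first. Three lugs inside, 120 degrees apart, reach in to 41.6 mm across; each is 9 mm (22 degrees) wide, 4.4 mm thick, its middle 8 mm above the edge. Their bearing in this frame is not known.
- cap_top (a point): Centre of the cap's top. Heights above the neck's rim: 25 mm lugs on the stop ribs; 22 on the ribs' high ends; 17.5 on their low ends against the stop ribs (feels tight, not closed); about 13.5 dropped into the slots, resting on the seal; about 10 screwed home. Backwards at most 120 degrees to the drop, where the stop ribs block it; then 75 to 90 forwards to the end stop.
- kettle_c (a point): Centre of the black gooseneck kettle, 65 mm above its foot, 132 mm across and 156 mm high, handle to its +x (115 mm), spout to its -x (130 mm). Leave it alone.
- glass_c (a point): Centre of an empty clear tasting glass, 56 mm across the mouth, 60 mm high, 30 mm above its foot. Leave it alone.
- glass2_c (a point): Centre of a second such glass. Leave it alone.
- lid: Flat round wooden lid of a bean canister, 72 mm across, 15 mm high, origin under its centre. Leave it alone.
- cups: Stack of white paper cups, mouths down, 80 mm across, 95 mm high, origin under its centre. Leave it alone.
- scoop: Long spoon lying on the table, 150 mm long. Leave it alone.

How it is judged:
On the way:
1. the cap has dropped level into the start of the thread: on the neck's axis within 3 mm, upright within 3 degrees, its centre at least 5 mm below the level of the neck's rim (horizontal distance between cap_c and neck below 0.003 m and angle between cap_c's own z axis and vertical below 0.052 rad and z of cap_c in the frame of neck below -0.005 m), for 0.2 s.
At the end, for the whole second after the job is handed in: The cap is screwed home on the flask: on the neck's axis within 3 mm, upright within 3 degrees, its centre at least 8.6 mm below the level of the neck's rim (fully home is about 10 mm), let go, at rest and staying down (horizontal distance between cap_c and neck below 0.003 m and angle between cap_c's own z axis and vertical below 0.052 rad and z of cap_c in the frame of neck below -0.0086 m and linear speed of cap below 0.01 m/s); the robot touches nothing.
It fails at once if the cap is forced: more than 40 N between cap and flask (contact force between cap and flask above 40 N).
It fails at once if the robot strikes the flask itself with more than 15 N (contact force between any of the fingers, the arm and flask above 15 N).
It fails at once if a bystander (kettle, glasses, wooden lid, paper cups, spoon) is moved more than 25 mm (distance of any of kettle_c, glass_c, glass2_c, lid, cups, scoop from where it was at the start of the episode above 0.025 m).
It also fails if it takes over 67 s, if anything falls off the work surface, if the arm or the gripper's body presses on something with over 40 N, if the wrist force passes 120 N, or if a joint passes its speed limit or range.

## Robot

A 6-joint arm with a two-finger parallel gripper is mounted at the origin on the work surface. World frame = base frame: x ahead of the robot, y to its left, z up, the work surface at z = 0. Lengths are in m, angles in rad, forces in N, time in s.
With the tool pointing down it reaches from about 0.35 to 0.95 m from the base axis. Payload 17.4 kg.
Tool frame: the origin (TCP) lies midway between the tips of the shut fingers; the grasp point (between the pads) lies 19 mm behind it; z points along the fingers, y is the line along which they close (so a half turn about z gives the same grasp; the last joint's range is limited). The gripper opens to 93 mm and grips with 3 to 60 N. Pads are 15 mm wide; open, the fingers measure 128 mm over their backs; the gripper's body (75 mm by 188 mm) begins 65 mm behind the grasp point.
Start: joints at [1.254, 0.116, 1.442, -0, 1.584, -0.038], TCP at [0.186, 0.649, 0.219] pointing down, gripper open.
Joint ranges: [-2.83, 2.83], [-0.83, 2.19], [0.07, 2.5], [-1.14, 4.28], [0.01, 3], [-2.97, 2.97]. Speed limits (rad/s): [1.89, 1.89, 2.22, 3.14, 3.14, 3.14].

## Interface

Orientations are given as a unit quaternion [w, x, y, z].
In Python, from station import manip, vision, workorder gives the robot as it stands.
- The arm moves only by the tool drive_tool, never from a script. Its argument "rows" is one flat list of numbers, 7 for each row, row after row: the shift along the tool's x, y, z scaled (see below), then the turn, a rotation vector about the tool's x, y, z scaled (see below), then the gripper command: -1 is fully open, 1 is shut, values between are in proportion. A call has 1 to 8 rows; each row is the pose to reach, as a shift and turn from the pose commanded when the call began, along the tool's axes at that moment, turning the shorter way round; what a row does not reach only later rows make up. The controller multiplies each number of a shift by 15 cm and each number of a turn by pi rad. A row lasts 1/8 s, in which the tool goes at most 62.5 mm and 10.7 degrees, less where a joint would pass 70% of its speed; a pose out of reach is approached as far as the arm can. A call with a number of a shift or a turn outside -1 to 1 is refused whole. A call with a gripper value outside its range is refused whole. The fingers move at their own pace and stop on an object; "force" is the grip in N (left out, the last holds). Time passes only in rows, so rows that repeat a pose let the fingers close. It gives the time, the measured TCP pose, the force, the opening and the grip force at its end, in the units of the state.
- manip.get_obs(): the state, without advancing time (a new reading comes with each control period).
- vision.read_camera(name): name is "scene" or "top" or "wrist"; returns a dict with "frame" (420x560x3 uint8, blue, green, red), "mtx" (3x3 intrinsics, pixels), "R" (3x3) and "t" (3): a world point X has camera coordinates R X + t; the wrist camera has in their place "mount" (4x4, takes a point from camera to tool coordinates, whose origin is the TCP and whose axes are the flange's). Camera axes: x right, y down, z forward; pixel columns grow to the right and rows downward; lengths in m; the calibration is good to about 2 mm. The wrist camera is an equidistant fisheye: a pixel r from the principal point sees the ray r / f radians off the axis. A picture is of the moment at which its call begins: read the wrist's pose just before it. There is no depth.
- workorder.close_job(): hands the job in; it is judged then, once.
The state is a dict: "clock": time; "joint_pos": joint angles; "qd": joint speeds; "tau": joint torques, N m; "tool_pos": TCP position; "ee_rot": TCP orientation; "ft_force": force on the tool from outside, world axes, zero at the start; "torque": the same for the moment, N m; "gripper_width": finger opening in m; "gripper_force": force on a finger pad.
Only numpy, scipy, OpenCV 4.12 (cv2) and the standard library are available. Lean on these libraries where they do the work, as an engineer would, in place of code of your own. Each camera call takes 0.05 s, during which the arm holds its last target. There are 200 camera calls.

## Working session

There is one attempt and no reset: what is moved stays moved. The work goes in short steps, Python scripts to look and compute and a tool call to move; the robot and the scene stay as the last step left them, time stands still between calls to the robot, and variables do not carry over. Pictures are saved under pics/ and viewed, at most 10 in all, crops included, and the job is handed in when it is done.

Besides the shell and the picture viewer there is one more tool, called after ">>>" as a command line: name --argument value ..., lists and objects as JSON in quotes. drive_tool: Moves the arm, as the interface text tells. Shifts and turns lie within -1 to 1; 1 stands for 15 cm of shift or pi rad of turn. Its arguments: {"type":"object","properties":{"rows":{"type":"array","items":{"type":"number"}},"force":{"type":"number"}},"required":["rows"]}

```bash
mkdir -p pics; ls; python3 - <<'E'
from station import manip, vision
import cv2,numpy as np
o=manip.get_obs();print({k:np.round(v,3).tolist() for k,v in o.items()})
for n in("scene","top","wrist"):
    d=vision.read_camera(n);cv2.imwrite(f"pics/{n}0.png",d["frame"])
    np.savez(f"pics/{n}0.npz",**{k:v for k,v in d.items()})
    print(n,{k:np.round(v,4).tolist() for k,v in d.items() if k!="frame"})
E
```

```text
pics
{'clock': 0.0, 'joint_pos': [1.254, 0.116, 1.442, -0.0, 1.584, -0.038], 'qd': [-0.002, -0.0, 0.0, 0.002, 0.002, -0.0], 'tau': [0.003, -72.127, -62.261, 0.078, 0.024, -0.0], 'tool_pos': [0.186, 0.649, 0.218], 'ee_rot': [-0.0, 0.139, 0.99, -0.001], 'ft_force': [-0.689, 0.078, -0.478], 'torque': [-0.032, -0.002, -0.011], 'gripper_force': 0.0, 'gripper_width': 0.093}
scene {'mtx': [[429.264, 0.0, 277.6287], [0.0, 429.264, 214.7876], [0.0, 0.0, 1.0]], 'R': [[0.8461, 0.533, -0.0028], [0.3506, -0.5604, -0.7504], [-0.4015, 0.6339, -0.661]], 't': [-0.5091, -0.0879, 1.2284]}
top {'mtx': [[496.7027, 0.0, 284.6959], [0.0, 496.7027, 210.7694], [0.0, 0.0, 1.0]], 'R': [[-0.0192, -0.9997, 0.0144], [-0.9941, 0.0176, -0.1066], [0.1064, -0.0164, -0.9942]], 't': [-0.0062, 0.627, 1.3398]}
wrist {'mtx': [[325.1923, 0.0, 284.7799], [0.0, 325.1923, 211.1454], [0.0, 0.0, 1.0]], 'mount': [[0.0003, -0.9624, -0.2715, 0.0754], [1.0, 0.0006, -0.001, -0.0004], [0.0011, -0.2715, 0.9624, -0.1666], [0.0, 0.0, 0.0, 1.0]]}
```

View pics/scene0.png

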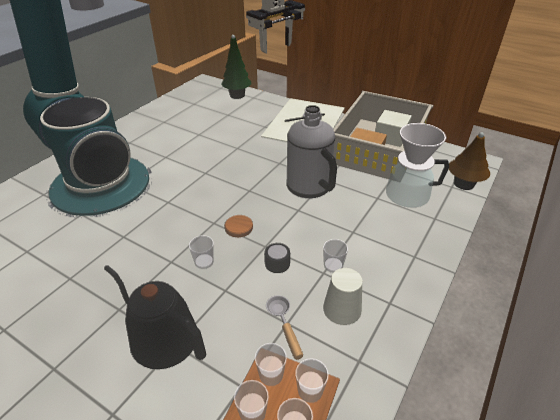

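View pics/top0.png

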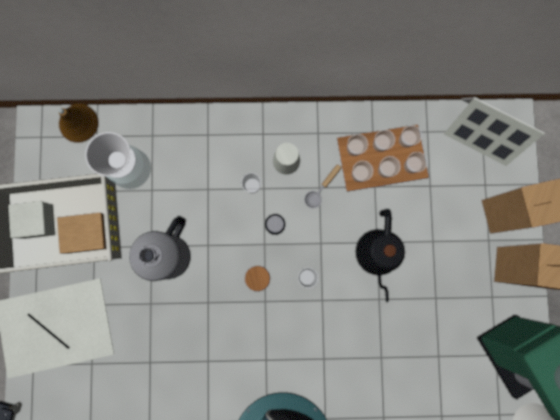

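The scene view shows the cap at (277,257) and the neck at (312,112). In the top view they are at about (275,224) and (149,256). Next I'll zoom in on both.

```bash
cat > h.py <<'E'
import numpy as np,cv2
def onz(n,u,v,z,d=None):
    d=d or np.load(f"pics/{n}0.npz")
    r=d["R"].T@np.linalg.inv(d["mtx"])@np.array([u,v,1.]);c=-d["R"].T@d["t"]
    return c+r*(z-c[2])/r[2]
def tri(P):
    A=[];b=[]
    for n,u,v in P:
        d=np.load(f"pics/{n}0.npz");r=d["R"].T@np.linalg.inv(d["mtx"])@np.array([u,v,1.]);r/=np.linalg.norm(r)
        M=np.eye(3)-np.outer(r,r);A.append(M);b.append(M@(-d["R"].T@d["t"]))
    return np.linalg.lstsq(np.vstack(A),np.hstack(b),rcond=None)[0]
E
python3 - <<'E'
from h import *
print("cap",onz("top",275,223.5,.04),onz("scene",278,249,.04))
print("neck",onz("top",149,255.5,.236),onz("scene",312,110,.236))
for k,(u,v,z) in dict(kettle=(380,251,.156),g1=(307,277,.06),g2=(252,183,.06),lid=(258,278,.015),cups=(288,153,.095),spoon=(313,199,.01),srv=(110,155,.2)).items():print(k,onz("top",u,v,z)[:2].round(3))
L=[]
for n,u,v in(("top",275,224),("top",149,256),("scene",277,257),("scene",312,115)):
    f=np.load(f"pics/{n}0.npz")["frame"];L.append(cv2.resize(f[v-18:v+19,u-25:u+25],(400,296),interpolation=cv2.INTER_CUBIC))
cv2.imwrite("pics/m.png",np.vstack([np.hstack(L[:2]),np.hstack(L[2:])]))
E
```

```text
cap [0.59144617 0.00966183 0.04      ] [0.59030881 0.0198878  0.04      ]
neck [0.50619306 0.30288601 0.236     ] [0.50859461 0.30886992 0.236     ]
kettle [ 0.508 -0.252]
g1 [ 0.445 -0.074]
g2 [0.702 0.07 ]
lid [0.443 0.059]
cups [ 0.775 -0.029]
spoon [ 0.661 -0.099]
srv [0.754 0.409]
```

View pics/m.png

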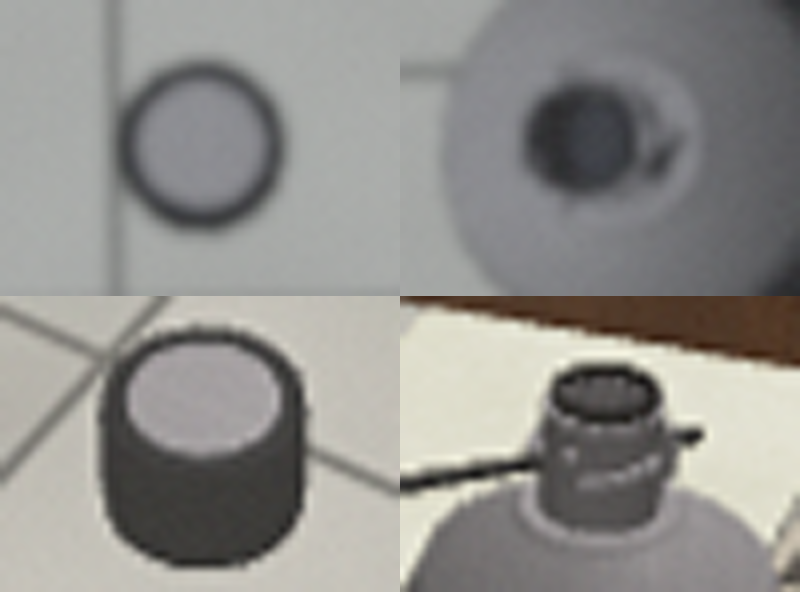

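The montage gives sub-pixel centres. The cap top is at top (274.8,223.7) and scene (276.9,250.6). The neck rim is at top (146.2,254.9) and scene (312.4,108.9).

```bash
python3 - <<'E'
from h import *
print("cap",onz("top",274.8,223.7,.04),onz("scene",276.9,250.6,.04),tri([("top",274.8,223.7),("scene",276.9,250.6)]))
for z in(.236,.241):print("neck",onz("top",146.2,254.9,z),onz("scene",312.4,108.9,z))
print(tri([("top",146.2,254.9),("scene",312.4,108.9)]))
print("handle",onz("top",178,225,.15))
E
```

```text
cap [0.5909058  0.01021977 0.04      ] [0.59087528 0.01430079 0.04      ] [0.59161385 0.01092016 0.0432115 ]
neck [0.50770512 0.30937958 0.236     ] [0.50667735 0.31442573 0.236     ]
neck [0.50758909 0.30807004 0.241     ] [0.51108266 0.30586279 0.241     ]
[0.50839076 0.30918548 0.23865035]
handle [0.58309709 0.25307412 0.15      ]
```

>>> drive_tool --rows '[-0.9, -0.53, -0.8, 0, 0, 0, -1, -0.9, -0.53, -0.8, 0, 0, 0, -1, -0.9, -0.53, -0.8, 0, 0, 0, -1, -0.9, -0.53, -0.8, 0, 0, 0, -1]'

```text
clock: 0.65
tool_pos: [0.2955, 0.534, 0.3419]
ee_rot: [0.001, 0.14, 0.99, 0.002]
ft_force: [-0.8, -0.2, -0.9]
gripper_width: 0.093
gripper_force: 0.0
```

>>> drive_tool --rows '[-0.9, -0.53, -0.4, 0, 0, 0, -1, -0.9, -0.53, -0.4, 0, 0, 0, -1, -0.9, -0.53, -0.4, 0, 0, 0, -1, -0.9, -0.53, -0.4, 0, 0, 0, -1]'

```text
clock: 1.15
tool_pos: [0.4029, 0.4207, 0.3989]
ee_rot: [0.0, 0.14, 0.99, 0.0]
ft_force: [0.2, 1.4, -0.7]
gripper_width: 0.0929
gripper_force: 0.0
```

>>> drive_tool --rows '[-0.9, -0.53, 0, 0, 0, 0.245, -1, -0.9, -0.53, 0, 0, 0, 0.245, -1, -0.9, -0.53, 0, 0, 0, 0.245, -1, -0.9, -0.53, 0, 0, 0, 0.245, -1, -0.9, -0.53, 0, 0, 0, 0.245, -1, -0.9, -0.53, 0, 0, 0, 0.245, -1]'

```text
clock: 1.9
tool_pos: [0.509, 0.3091, 0.398]
ee_rot: [-0.0, 0.498, 0.867, -0.0]
ft_force: [0.4, 0.3, -0.6]
gripper_width: 0.0932
gripper_force: 0.0
```

```bash
cat >> h.py <<'E'
from scipy.spatial.transform import Rotation as Ro
def pose():
    from station import manip
    o=manip.get_obs();q=o["ee_rot"];return o,Ro.from_quat([q[1],q[2],q[3],q[0]]).as_matrix(),np.array(o["tool_pos"])
def st():
    o,R,p=pose();print("t",round(o["clock"],2),"p",p.round(4),"azY",np.degrees(np.arctan2(R[1,1],R[0,1])).round(2),"zax",R[:,2].round(4),"j",np.round(o["joint_pos"],2),"F",np.round(o["ft_force"],2),"T",np.round(o["torque"],2),"w",round(o["gripper_width"],4),"g",round(o["gripper_force"],1))
def wshot(name):
    from station import vision
    o,R,p=pose();d=vision.read_camera("wrist");cv2.imwrite(f"pics/{name}.png",d["frame"])
    np.savez(f"pics/{name}.npz",Rw=R,pw=p,**d)
def wray(name,u,v):
    d=np.load(f"pics/{name}.npz");K=d["mtx"];x=np.array([u-K[0,2],v-K[1,2]]);r=np.hypot(*x);th=r/K[0,0]
    c=np.array([*(x/max(r,1e-9)*np.sin(th)),np.cos(th)]);M=d["mount"]
    return d["pw"]+d["Rw"]@M[:3,3],d["Rw"]@(M[:3,:3]@c)
def wz(name,u,v,z):
    c,r=wray(name,u,v);return c+r*(z-c[2])/r[2]
def wproj(name,X):
    d=np.load(f"pics/{name}.npz");M=d["mount"];K=d["mtx"]
    c=M[:3,:3].T@(d["Rw"].T@(np.array(X)-d["pw"])-M[:3,3]);th=np.arctan2(np.hypot(c[0],c[1]),c[2]);return K[:2,2]+K[0,0]*th*c[:2]/np.hypot(c[0],c[1])
def go(x,y,z,az):
    o,R,p=pose();s=R.T@(np.array([x,y,z])-p)/.15
    yv=np.array([np.cos(np.radians(az)),np.sin(np.radians(az)),0]);zv=np.array([0,0,-1.]);T=np.c_[np.cross(yv,zv),yv,zv]
    print("shift",s.round(4),"turn",(Ro.from_matrix(R.T@T).as_rotvec()/np.pi).round(4))
E
python3 - <<'E'
from h import *
st();wshot("w1");print(wproj("w1",[.508,.309,.236]),wproj("w1",[.591,.0115,.04]));go(.591,.0115,.2,30)
E
```

```text
t 1.9 p [0.509  0.3091 0.398 ] azY 30.21 zax [-8.e-04 -3.e-04 -1.e+00] j [ 0.5  -0.05  1.32  0.    1.87 -0.02] F [ 0.43  0.32 -0.55] T [-0.03  0.03  0.06] w 0.0932 g 0.0
[284.49032715 194.25319246] [244.70121977 322.24495973]
shift [-1.9893 -0.5244  1.3215] turn [-0.0002 -0.      0.0011]
```

View pics/w1.png

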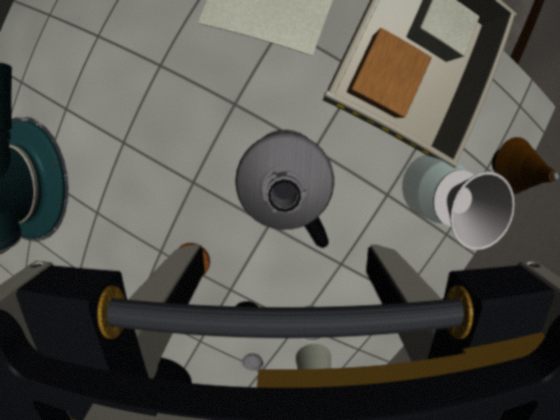

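The neck rim is at about (286,194) and the prediction was (284.5,194.3), so my estimate is good. Now to the cap.

>>> drive_tool --rows '[-1, -0.26, 0, 0, 0, 0, -1, -1, -0.26, 0, 0, 0, 0, -1, -1, -0.26, 0, 0, 0, 0, -1]'

```text
clock: 2.33
tool_pos: [0.5507, 0.1569, 0.3987]
ee_rot: [0.0, 0.5, 0.866, -0.0]
ft_force: [-0.6, -0.3, -0.4]
gripper_width: 0.0927
gripper_force: 0.0
```

>>> drive_tool --rows '[-0.99, -0.26, 0.4, 0, 0, 0, -1, -0.99, -0.26, 1, 0, 0, 0, -1, -0.99, -0.26, 1, 0, 0, 0, -1, -0.99, -0.26, 1, 0, 0, 0, -1, -0.99, -0.26, 1, 0, 0, 0, -1]'

```text
clock: 2.95
tool_pos: [0.5902, 0.0101, 0.2463]
ee_rot: [-0.002, 0.5, 0.866, -0.001]
ft_force: [-0.1, 0.4, 0.9]
gripper_width: 0.093
gripper_force: 0.0
```

```bash
python3 - <<'E'
from h import *
st();wshot("w2");a=wproj("w2",[.591,.0115,.04]);print(a)
L=[]
for n,(u,v),h in(("w1",(286,194),27),("w2",a.astype(int),60)):
    f=np.load(f"pics/{n}.npz")["frame"];x0,y0=u-h,v-h;print(n,x0,y0,400/(2*h));L.append(cv2.resize(f[y0:y0+2*h,x0:x0+2*h],(400,400),interpolation=cv2.INTER_CUBIC))
cv2.imwrite("pics/m2.png",np.clip(np.hstack(L).astype(float)*1.6,0,255))
E
```

```text
t 2.95 p [0.5902 0.0101 0.2463] azY 29.99 zax [-3.6e-03  1.0e-04 -1.0e+00] j [-0.03 -0.07  1.59 -0.    1.63 -0.55] F [-0.1   0.38  0.9 ] T [-0.02  0.05 -0.01] w 0.093 g 0.0
[286.92137884 185.8249533 ]
w1 259 167 7.407407407407407
w2 226 125 3.3333333333333335[ WARN:0@0.413] global loadsave.cpp:1063 imwrite_ Unsupported depth image for selected encoder is fallbacked to CV_8U.
```

View pics/m2.png

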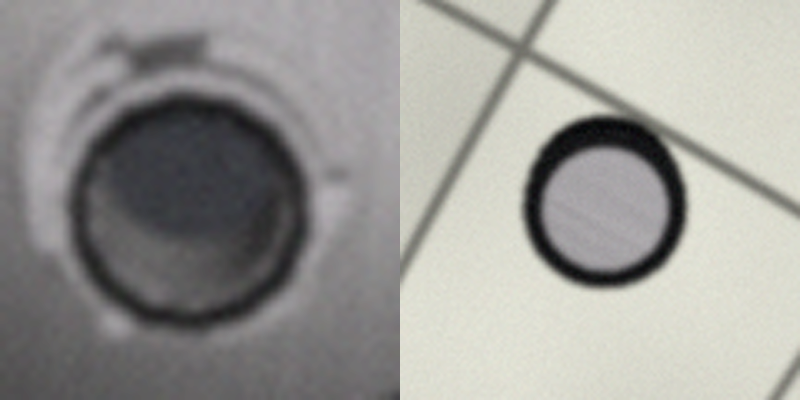

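Left crop: the seal ring is centred at (190,210), which is pixel (284.2,194.9). Right crop: the steel disc is centred at pixel (286.9,187.4).

```bash
python3 - <<'E'
from h import *
print("neck",wz("w1",284.2,194.9,.241),"cap",wz("w2",286.85,187.35,.04))
c=wz("w2",286.85,187.35,.04);go(c[0],c[1],.008,30)
E
```

```text
neck [0.5075207  0.30925125 0.241     ] cap [0.59184015 0.00988364 0.04      ]
shift [-0.0109  0.005   1.603 ] turn [-0.0002 -0.0002  0.    ]
```

>>> drive_tool --rows '[-0.01, 0.005, 0.5, 0, 0, 0, -1, -0.01, 0.005, 1, 0, 0, 0, -1, -0.01, 0.005, 1, 0, 0, 0, -1, -0.01, 0.005, 1, 0, 0, 0, -1]'

```text
clock: 3.5
tool_pos: [0.592, 0.0108, 0.0986]
ee_rot: [-0.0, 0.5, 0.866, -0.0]
ft_force: [-0.4, -0.5, 0.4]
gripper_width: 0.0928
gripper_force: 0.0
```

>>> drive_tool --rows '[0, 0, 0.3, 0, 0, 0, -1, 0, 0, 0.5, 0, 0, 0, -1, 0, 0, 0.6, 0, 0, 0, -1, 0, 0, 0.6, 0, 0, 0, -1]'

```text
clock: 4.0
tool_pos: [0.5928, 0.01, 0.0098]
ee_rot: [0.0, 0.5, 0.866, 0.0]
ft_force: [0.5, 0.5, 0.9]
gripper_width: 0.093
gripper_force: 0.0
```

>>> drive_tool --rows '[0, 0, 0, 0, 0, 0, 0.4, 0, 0, 0, 0, 0, 0, 0.6, 0, 0, 0, 0, 0, 0, 0.8, 0, 0, 0, 0, 0, 0, 0.8, 0, 0, 0, 0, 0, 0, 0.8, 0, 0, 0, 0, 0, 0, 0.8]' --force 12

```text
clock: 4.75
tool_pos: [0.5923, 0.0096, 0.0089]
ee_rot: [0.0, 0.501, 0.866, 0.0]
ft_force: [-0.6, -0.2, 3.6]
gripper_width: 0.058
gripper_force: 12.0
```

```bash
python3 - <<'E'
from h import *
st()
E
```

```text
t 4.75 p [0.5923 0.0096 0.0089] azY 29.93 zax [ 3.e-04 -0.e+00 -1.e+00] j [-0.03  0.08  1.84 -0.    1.23 -0.55] F [-0.57 -0.19  3.62] T [-0.11  0.29 -0.03] w 0.058 g 12.0
```

>>> drive_tool --rows '[0, 0, -0.1, 0, 0, 0, 0.8, 0, 0, -0.4, 0, 0, 0, 0.8, 0, 0, -1, 0, 0, 0, 0.8, 0, 0, -1, 0, 0, 0, 0.8, 0, 0, -1, 0, 0, 0, 0.8]'

```text
clock: 5.38
tool_pos: [0.5931, 0.0096, 0.1619]
ee_rot: [0.002, 0.501, 0.866, 0.001]
ft_force: [-0.1, 0.4, -1.0]
gripper_width: 0.0573
gripper_force: 12.0
```

>>> drive_tool --rows '[0, 0, -0.4, 0, 0, 0, 0.8, 0, 0, -1, 0, 0, 0, 0.8, 0, 0, -1, 0, 0, 0, 0.8, 0, 0, -1, 0, 0, 0, 0.8]'

```text
clock: 5.88
tool_pos: [0.5925, 0.0096, 0.3096]
ee_rot: [0.001, 0.501, 0.866, 0.0]
ft_force: [0.6, 0.7, -1.6]
gripper_width: 0.0579
gripper_force: 12.0
```

```bash
python3 - <<'E'
from h import *
st();wshot("w3");o,R,p=pose();a=wproj("w3",p+[0,0,.0315]);print(a)
u,v=a.astype(int);h=60;f=np.load("pics/w3.npz")["frame"][v-h:v+h,u-h:u+h];print(u-h,v-h)
cv2.imwrite("pics/m3.png",np.clip(cv2.resize(f,(600,600),interpolation=cv2.INTER_CUBIC)*1.5,0,255).astype("uint8"))
go(.5076,.309,.31,30)
E
```

```text
t 5.88 p [0.5925 0.0096 0.3096] azY 29.93 zax [ 0.0018 -0.     -1.    ] j [-0.03 -0.07  1.49  0.    1.72 -0.55] F [ 0.59  0.71 -1.56] T [-0.03  0.02 -0.01] w 0.0579 g 12.0
[285.25469342 284.19142878]
225 224
shift [ 2.0109  0.5068 -0.016 ] turn [-0.0002 -0.0001 -0.0004]
```

View pics/m3.png

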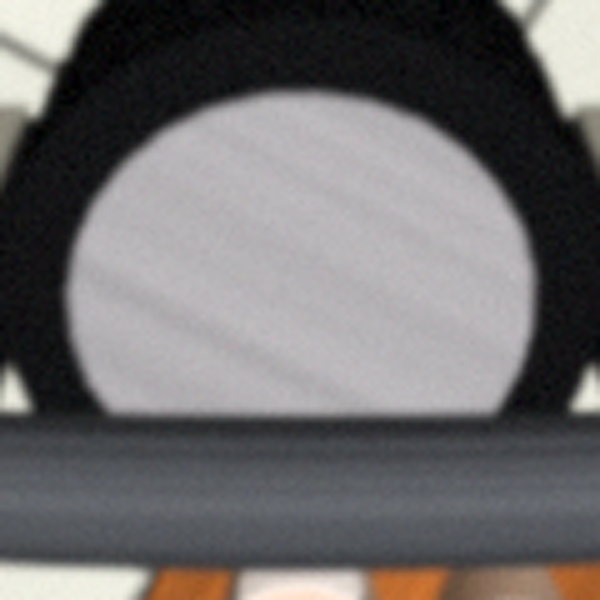

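The disc's left and right edges are at (66,290) and (538,290), and its top edge is at (303,90). I'll fit its offset in the tool frame.

```bash
python3 - <<'E'
from h import *
from scipy.optimize import least_squares
f=np.load("pics/w3.npz");g=cv2.cvtColor(f["frame"],cv2.COLOR_BGR2GRAY)
_,m=cv2.threshold(cv2.GaussianBlur(g,(3,3),0),70,255,0)
n,l=cv2.connectedComponents(m);k=l[265,285];c=cv2.findContours((l==k).astype("uint8"),0,1)[0][0][:,0,:]
c=c[c[:,1]<300];c=c[(c[:,0]>228)&(c[:,0]<340)]
print(len(c),c.min(0),c.max(0))
def res(q):
    out=[]
    for u,v in c:
        o,r=wray("w3",u,v);r=f["Rw"].T@r;o=f["Rw"].T@(o-f["pw"]);X=o+r*(-.0315-o[2])/r[2];out.append(np.hypot(X[0]-q[0],X[1]-q[1])-q[2])
    return np.array(out)
s=least_squares(res,[0,0,.024],loss="soft_l1",f_scale=.0005);print(s.x,np.abs(s.fun).max() if len(s.fun) else 0,np.std(res(s.x)))
E
```

```text
156 [238 243] [331 299]
[ 0.00050477 -0.0004521   0.02185846] 0.0002966003598969709 0.00013402369048186002
```

>>> drive_tool --rows '[0.4, 0.1, 0, 0, 0, 0, 0.8, 0.8, 0.2, 0, 0, 0, 0, 0.8, 1, 0.25, 0, 0, 0, 0, 0.8, 1, 0.25, 0, 0, 0, 0, 0.8]'

```text
clock: 6.42
tool_pos: [0.5489, 0.16, 0.306]
ee_rot: [-0.001, 0.499, 0.866, -0.001]
ft_force: [1.1, -0.1, -1.3]
gripper_width: 0.0576
gripper_force: 12.0
```

>>> drive_tool --rows '[0.4, 0.1, 0, 0, 0, 0, 0.8, 0.8, 0.2, 0, 0, 0, 0, 0.8, 1, 0.25, 0, 0, 0, 0, 0.8, 1, 0.25, 0, 0, 0, 0, 0.8, 1, 0.25, 0, 0, 0, 0, 0.8]'

```text
clock: 7.05
tool_pos: [0.5079, 0.306, 0.3074]
ee_rot: [-0.0, 0.501, 0.866, -0.001]
ft_force: [0.5, 0.1, -1.2]
gripper_width: 0.0576
gripper_force: 12.0
```

```bash
python3 - <<'E'
from h import *
st();go(.5079,.3086,.245,30)
E
```

```text
t 7.05 p [0.5079 0.306  0.3074] azY 29.89 zax [-0.0013 -0.0011 -1.    ] j [ 0.5  -0.07  1.49 -0.    1.72 -0.02] F [ 0.54  0.08 -1.18] T [-0.03 -0.    0.  ] w 0.0576 g 12.0
shift [0.0151 0.0093 0.416 ] turn [-0.0005  0.0001 -0.0006]
```

>>> drive_tool --rows '[0.013, 0.008, 0, 0, 0, 0, 0.8, 0.013, 0.008, 0.15, 0, 0, 0, 0.8, 0.013, 0.008, 0.3, 0, 0, 0, 0.8, 0.013, 0.008, 0.416, 0, 0, 0, 0.8, 0.013, 0.008, 0.416, 0, 0, 0, 0.8, 0.013, 0.008, 0.416, 0, 0, 0, 0.8]'

```text
clock: 7.8
tool_pos: [0.5077, 0.3094, 0.2468]
ee_rot: [0.0, 0.501, 0.866, 0.0]
ft_force: [-0.1, 0.0, -0.5]
gripper_width: 0.0579
gripper_force: 12.0
```

```bash
python3 - <<'E'
from h import *
st();go(.5079,.3086,.2295,30)
E
```

```text
t 7.8 p [0.5077 0.3094 0.2468] azY 29.93 zax [ 6.e-04  3.e-04 -1.e+00] j [ 0.5  -0.07  1.58 -0.    1.63 -0.02] F [-0.08  0.02 -0.54] T [-0.04  0.05 -0.02] w 0.0579 g 12.0
shift [-0.0054 -0.0019  0.1156] turn [ 0.0002  0.     -0.0004]
```

>>> drive_tool --rows '[0, 0, 0.02, 0, 0, 0, 0.8, 0, 0, 0.04, 0, 0, 0, 0.8, 0, 0, 0.06, 0, 0, 0, 0.8, 0, 0, 0.08, 0, 0, 0, 0.8, 0, 0, 0.08, 0, 0, 0, 0.8]'

```text
clock: 8.43
tool_pos: [0.5076, 0.3092, 0.2339]
ee_rot: [0.0, 0.501, 0.866, -0.0]
ft_force: [2.1, -1.9, -1.9]
gripper_width: 0.0577
gripper_force: 12.0
```

>>> drive_tool --rows '[0, 0, 0.01, 0, 0, 0, 0.8, 0, 0, 0.02, 0, 0, 0, 0.8, 0, 0, 0.03, 0, 0, 0, 0.8, 0, 0, 0.03, 0, 0, 0, 0.8]'

```text
clock: 8.93
tool_pos: [0.5077, 0.3093, 0.2296]
ee_rot: [0.0, 0.501, 0.866, -0.0]
ft_force: [2.7, -2.3, -0.6]
gripper_width: 0.0576
gripper_force: 12.0
```

>>> drive_tool --rows '[-0.006, 0.002, 0, 0, 0, 0, 0.8, -0.006, 0.002, 0, 0, 0, 0, 0.8, -0.006, 0.002, 0.007, 0, 0, 0, 0.8, -0.006, 0.002, 0.014, 0, 0, 0, 0.8, -0.006, 0.002, 0.014, 0, 0, 0, 0.8]'

```text
clock: 9.55
tool_pos: [0.5082, 0.3087, 0.2275]
ee_rot: [-0.0, 0.501, 0.866, -0.0]
ft_force: [-0.7, -0.3, -1.5]
gripper_width: 0.0579
gripper_force: 12.0
```

Lateral force has dropped to almost nothing, so the axis is found. I'll lower in small steps until contact.

>>> drive_tool --rows '[0, 0, 0.007, 0, 0, 0, 0.8, 0, 0, 0.014, 0, 0, 0, 0.8, 0, 0, 0.014, 0, 0, 0, 0.8]'

```text
clock: 9.93
tool_pos: [0.5084, 0.3088, 0.2258]
ee_rot: [0.0, 0.501, 0.866, 0.0]
ft_force: [-0.4, 0.3, 0.5]
gripper_width: 0.0576
gripper_force: 12.0
```

>>> drive_tool --rows '[0, 0, 0.007, 0, 0, 0, 0.8, 0, 0, 0.014, 0, 0, 0, 0.8, 0, 0, 0.014, 0, 0, 0, 0.8]'

```text
clock: 10.3
tool_pos: [0.5084, 0.3088, 0.2253]
ee_rot: [0.0, 0.501, 0.866, 0.001]
ft_force: [-5.1, -2.2, 14.1]
gripper_width: 0.0577
gripper_force: 12.0
```

Contact at cap-top height of about 21 mm means the lugs are on the ribs. I'll ease off and turn backwards.

>>> drive_tool --rows '[0, 0, -0.006, 0, 0, 0, 0.8, 0, 0, -0.007, 0, 0, -0.028, 0.8, 0, 0, -0.008, 0, 0, -0.056, 0.8, 0, 0, -0.009, 0, 0, -0.084, 0.8, 0, 0, -0.009, 0, 0, -0.084, 0.8]'

```text
clock: 10.92
tool_pos: [0.5087, 0.3089, 0.2263]
ee_rot: [0.001, 0.382, 0.924, 0.001]
ft_force: [0.0, -0.1, 9.5]
gripper_width: 0.058
gripper_force: 12.0
```

```bash
python3 - <<'E'
from h import *
st()
E
```

```text
t 10.93 p [0.5087 0.3089 0.2263] azY 45.13 zax [ 0.0021  0.001  -1.    ] j [ 0.5  -0.06  1.61 -0.    1.59 -0.28] F [ 0.02 -0.1   9.52] T [-0.18  0.03  0.09] w 0.058 g 12.0
```

>>> drive_tool --rows '[0, 0, -0.002, 0, 0, -0.02, 0.8, 0, 0, -0.003, 0, 0, -0.04, 0.8, 0, 0, -0.003, 0, 0, -0.06, 0.8, 0, 0, -0.003, 0, 0, -0.06, 0.8]'

```text
clock: 11.42
tool_pos: [0.5084, 0.3092, 0.2265]
ee_rot: [0.0, 0.293, 0.956, 0.001]
ft_force: [-3.0, 2.0, 8.8]
gripper_width: 0.0578
gripper_force: 12.0
```

>>> drive_tool --rows '[0, 0, 0, 0, 0, -0.02, 0.8, 0, 0, 0, 0, 0, -0.04, 0.8, 0, 0, 0, 0, 0, -0.06, 0.8, 0, 0, 0, 0, 0, -0.06, 0.8]'

```text
clock: 11.92
tool_pos: [0.5083, 0.3087, 0.225]
ee_rot: [-0.0, 0.203, 0.979, -0.0]
ft_force: [-0.2, -0.3, -1.6]
gripper_width: 0.0579
gripper_force: 12.0
```

The force vanished, so the lugs are over the slots. Lower gently.

>>> drive_tool --rows '[0, 0, 0.008, 0, 0, 0, 0.8, 0, 0, 0.016, 0, 0, 0, 0.8, 0, 0, 0.02, 0, 0, 0, 0.8, 0, 0, 0.02, 0, 0, 0, 0.8]'

```text
clock: 12.42
tool_pos: [0.5083, 0.3087, 0.2222]
ee_rot: [-0.0, 0.202, 0.979, -0.0]
ft_force: [0.5, -0.3, -0.8]
gripper_width: 0.0579
gripper_force: 12.0
```

>>> drive_tool --rows '[0, 0, 0.008, 0, 0, 0, 0.8, 0, 0, 0.016, 0, 0, 0, 0.8, 0, 0, 0.024, 0, 0, 0, 0.8, 0, 0, 0.028, 0, 0, 0, 0.8, 0, 0, 0.028, 0, 0, 0, 0.8]'

```text
clock: 13.05
tool_pos: [0.5083, 0.3087, 0.2181]
ee_rot: [0.0, 0.202, 0.979, -0.0]
ft_force: [-0.2, -0.1, 0.4]
gripper_width: 0.0577
gripper_force: 12.0
```

```bash
python3 - <<'E'
from h import *
st()
E
```

```text
t 13.05 p [0.5083 0.3087 0.2181] azY 66.65 zax [ 0. -0. -1.] j [ 0.5  -0.06  1.62 -0.    1.58 -0.66] F [-0.16 -0.07  0.4 ] T [-0.07  0.06 -0.01] w 0.0577 g 12.0
```

It has dropped onto the seal, with the cap centre about 6.5 mm below the rim. Now screw clockwise.

>>> drive_tool --rows '[0, 0, 0.004, 0, 0, 0, 0.8, 0, 0, 0.005, 0, 0, 0.028, 0.8, 0, 0, 0.007, 0, 0, 0.056, 0.8, 0, 0, 0.008, 0, 0, 0.084, 0.8, 0, 0, 0.009, 0, 0, 0.112, 0.8, 0, 0, 0.009, 0, 0, 0.112, 0.8]'

```text
clock: 13.8
tool_pos: [0.5084, 0.3088, 0.217]
ee_rot: [0.0, 0.37, 0.929, 0.0]
ft_force: [0.5, -0.4, 2.1]
gripper_width: 0.0577
gripper_force: 12.0
```

```bash
python3 - <<'E'
from h import *
st()
E
```

```text
t 13.8 p [0.5084 0.3088 0.217 ] azY 46.51 zax [ 5.e-04  2.e-04 -1.e+00] j [ 0.5  -0.06  1.62 -0.    1.58 -0.31] F [ 0.48 -0.44  2.08] T [-0.06 -0.04  0.02] w 0.0577 g 12.0
```

>>> drive_tool --rows '[0, 0, 0.002, 0, 0, 0.028, 0.8, 0, 0, 0.004, 0, 0, 0.056, 0.8, 0, 0, 0.006, 0, 0, 0.084, 0.8, 0, 0, 0.008, 0, 0, 0.112, 0.8, 0, 0, 0.008, 0, 0, 0.112, 0.8]'

```text
clock: 14.42
tool_pos: [0.5085, 0.3088, 0.2159]
ee_rot: [0.0, 0.527, 0.85, 0.0]
ft_force: [0.5, -0.2, 3.3]
gripper_width: 0.0578
gripper_force: 12.0
```

```bash
python3 - <<'E'
from h import *
st()
E
```

```text
t 14.43 p [0.5085 0.3088 0.2159] azY 26.46 zax [ 7.e-04  3.e-04 -1.e+00] j [ 0.5  -0.06  1.62 -0.    1.58  0.04] F [ 0.52 -0.19  3.27] T [-0.06  0.05 -0.03] w 0.0578 g 12.0
```

>>> drive_tool --rows '[0, 0, 0.002, 0, 0, 0.028, 0.8, 0, 0, 0.004, 0, 0, 0.056, 0.8, 0, 0, 0.006, 0, 0, 0.084, 0.8, 0, 0, 0.007, 0, 0, 0.112, 0.8, 0, 0, 0.007, 0, 0, 0.112, 0.8]'

```text
clock: 15.05
tool_pos: [0.5085, 0.3088, 0.215]
ee_rot: [0.0, 0.667, 0.745, 0.0]
ft_force: [-0.1, -0.0, 5.6]
gripper_width: 0.0576
gripper_force: 12.0
```

```bash
python3 - <<'E'
from h import *
st()
E
```

```text
t 15.05 p [0.5085 0.3088 0.215 ] azY 6.31 zax [ 7.e-04  4.e-04 -1.e+00] j [ 0.5  -0.06  1.62 -0.    1.57  0.39] F [-0.08 -0.01  5.56] T [-0.11  0.09 -0.1 ] w 0.0576 g 12.0
```

>>> drive_tool --rows '[0, 0, 0.001, 0, 0, 0.02, 0.8, 0, 0, 0.002, 0, 0, 0.04, 0.8, 0, 0, 0.004, 0, 0, 0.06, 0.8, 0, 0, 0.005, 0, 0, 0.083, 0.8, 0, 0, 0.005, 0, 0, 0.083, 0.8]'

```text
clock: 15.68
tool_pos: [0.5085, 0.3088, 0.2144]
ee_rot: [0.0, 0.758, 0.652, 0.001]
ft_force: [-1.2, -0.3, 6.7]
gripper_width: 0.0579
gripper_force: 12.0
```

```bash
python3 - <<'E'
from h import *
st()
E
```

```text
t 15.68 p [0.5085 0.3088 0.2144] azY -8.62 zax [ 1.e-03  6.e-04 -1.e+00] j [ 0.5  -0.06  1.63  0.    1.57  0.65] F [-1.22 -0.33  6.72] T [-0.14  0.09 -0.08] w 0.0579 g 12.0
```

>>> drive_tool --rows '[0, 0, 0, 0, 0, 0.02, 0.8, 0, 0, 0.001, 0, 0, 0.04, 0.8, 0, 0, 0.001, 0, 0, 0.055, 0.8, 0, 0, 0.001, 0, 0, 0.055, 0.8]'

```text
clock: 16.18
tool_pos: [0.5083, 0.3086, 0.2142]
ee_rot: [0.0, 0.811, 0.584, 0.0]
ft_force: [-2.0, -2.5, 7.4]
gripper_width: 0.0578
gripper_force: 12.0
```

```bash
python3 - <<'E'
from h import *
st()
E
```

```text
t 16.18 p [0.5083 0.3086 0.2142] azY -18.48 zax [ 5.e-04  0.e+00 -1.e+00] j [ 0.5  -0.06  1.63 -0.    1.57  0.83] F [-2.   -2.51  7.37] T [-0.55  0.46  0.26] w 0.0578 g 12.0
```

>>> drive_tool --rows '[0, 0, 0, 0, 0, 0.015, 0.8, 0, 0, 0, 0, 0, 0.03, 0.8, 0, 0, 0, 0, 0, 0.03, 0.8]'

```text
clock: 16.55
tool_pos: [0.5083, 0.3088, 0.214]
ee_rot: [-0.0, 0.838, 0.546, 0.0]
ft_force: [-1.4, -1.3, 5.7]
gripper_width: 0.0578
gripper_force: 12.0
```

```bash
python3 - <<'E'
from h import *
st()
E
```

```text
t 16.55 p [0.5083 0.3088 0.214 ] azY -23.87 zax [ 3.e-04  3.e-04 -1.e+00] j [ 0.5  -0.06  1.63  0.    1.57  0.92] F [-1.38 -1.3   5.66] T [-0.11  0.37  0.35] w 0.0578 g 12.0
```

The torque has plateaued at about 0.35 N m with the depth at its limit, so this is the end stop. Release and rise.

>>> drive_tool --rows '[0, 0, 0, 0, 0, 0, 0.3, 0, 0, 0, 0, 0, 0, -0.3, 0, 0, 0, 0, 0, 0, -1, 0, 0, 0, 0, 0, 0, -1, 0, 0, 0, 0, 0, 0, -1]'

```text
clock: 17.18
tool_pos: [0.5083, 0.3087, 0.2134]
ee_rot: [0.0, 0.839, 0.544, -0.0]
ft_force: [-0.1, 0.8, 0.1]
gripper_width: 0.0863
gripper_force: 0.0
```

>>> drive_tool --rows '[0, 0, -0.2, 0, 0, 0, -1, 0, 0, -0.6, 0, 0, 0, -1, 0, 0, -1, 0, 0, 0, -1, 0, 0, -1, 0, 0, 0, -1, 0, 0, -1, 0, 0, 0, -1]'

```text
clock: 17.8
tool_pos: [0.5083, 0.3087, 0.3628]
ee_rot: [-0.0, 0.839, 0.544, -0.0]
ft_force: [0.2, 0.8, -0.2]
gripper_width: 0.0929
gripper_force: 0.0
```

```bash
python3 - <<'E'
from h import *
from station import vision
st();wshot("w4");print(wproj("w4",[.508,.309,.246]))
d=vision.read_camera("scene");f=d["frame"]
w=np.load("pics/w4.npz")["frame"]
a=cv2.resize(f[88:138,287:337],(400,400),interpolation=cv2.INTER_CUBIC)
u,v=wproj("w4",[.508,.309,.246]).astype(int);b=cv2.resize(w[v-50:v+50,u-50:u+50],(400,400),interpolation=cv2.INTER_CUBIC);print(u-50,v-50)
cv2.imwrite("pics/m4.png",np.hstack([a,b]))
P=lambda X:(lambda c:d["mtx"]@c/c[2])(d["R"]@np.array(X)+d["t"])[:2]
for z in(.246,.2495,.2535,.206):print(z,((P([.508,.309,z])-[287,88]+.5)*8).round(1))
g=cv2.cvtColor(w,cv2.COLOR_BGR2GRAY);_,m=cv2.threshold(g,0,255,cv2.THRESH_OTSU);n,l,s,c=cv2.connectedComponentsWithStats(m);k=l[v,u];print(s[k],c[k],wz("w4",*c[k],.246))
E
```

```text
t 17.8 p [0.5083 0.3087 0.3628] azY -24.07 zax [-5.e-04 -3.e-04 -1.e+00] j [ 0.5  -0.06  1.39 -0.    1.81  0.92] F [ 0.21  0.85 -0.21] T [-0.05  0.1  -0.02] w 0.0929 g 0.0
[284.25298068 205.37504093]
234 155
0.246 [204.1 149.7]
0.2495 [204.7 139.3]
0.2535 [205.4 127.3]
0.206 [197.8 266. ]
[ 261  183   48   46 1734] [284.66955017 205.67647059] [0.5082282 0.3085904 0.246    ]
```

View pics/m4.png

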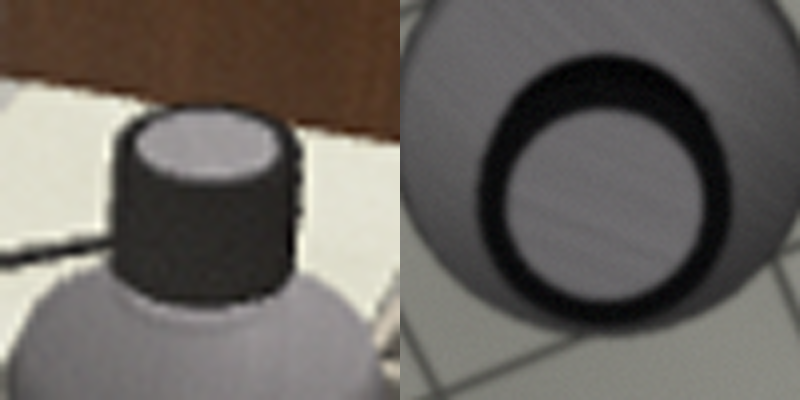

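The cap sits level on the neck's axis, at (0.5082,0.3086). Its disc is at (207,145) in the left crop. I'll check its height from the disc's apparent size.

```bash
python3 - <<'E'
from h import *
from scipy.optimize import least_squares
def fit(n,seed,thr,z,rot=0):
    f=np.load(f"pics/{n}.npz");g=cv2.GaussianBlur(cv2.cvtColor(f["frame"],cv2.COLOR_BGR2GRAY),(3,3),0).astype(float)
    L=[]
    t=(g[seed[1]-3:seed[1]+4,seed[0]-3:seed[0]+4].mean()+thr)/2
    for a in np.radians(np.arange(0,360,5)):
        q=[cv2.getRectSubPix(g.astype("float32"),(1,1),(float(seed[0]+r*np.cos(a)),float(seed[1]+r*np.sin(a))))[0,0] for r in np.arange(5,60,.1)]
        i=np.argmax(np.array(q)<t);L.append((seed[0]+(5+.1*i)*np.cos(a),seed[1]+(5+.1*i)*np.sin(a)))
    P=np.array([wz(n,u,v,z)[:2] for u,v in L])
    s=least_squares(lambda q:np.hypot(*(P-q[:2]).T)-q[2],[*P.mean(0),.022],loss="soft_l1",f_scale=.0002);return s.x.round(5),np.median(np.abs(s.fun)).round(5)
print("table",fit("w2",(287,187),15,.04))
for z in(.243,.246,.2495,.2535):print(z,fit("w4",(285,205),15,z))
E
```

```text
table (array([0.59218, 0.00989, 0.02219]), np.float64(4e-05))
0.243 (array([0.50775, 0.30746, 0.02244]), np.float64(5e-05))
0.246 (array([0.50807, 0.30819, 0.0222 ]), np.float64(5e-05))
0.2495 (array([0.50845, 0.30904, 0.02193]), np.float64(5e-05))
0.2535 (array([0.50888, 0.31001, 0.02161]), np.float64(5e-05))
```

Assuming a top height of 0.246 m, the disc radius comes out at 22.20 mm, against 22.19 mm on the table. The cap is home.

```bash
python3 -c "
from station import workorder
print(workorder.close_job())"
```

```text
the job is handed in; nothing more can be done
None
```

The cap is screwed onto the flask to its end stop and released, its top measuring about 10 mm above the rim, and the job is handed in; no verdict was returned.

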